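Uncouple the gas filter cartridge and lay it on its rest

ROBOT

A 7-joint arm with a two-finger parallel gripper is mounted at the origin on a cart in front of the work surface, level with it; the furniture and walls round the work are solid. World frame = base frame: x ahead of the robot, y to its left, z up, the work surface at z = 0. Lengths are in m, angles in rad, forces in N, time in s.
With the tool pointing down it reaches from about 0.4 to 0.875 m from the base axis. Payload 6.5 kg.
Tool frame: the origin (TCP) lies at the very end of the fingers, on their centre line; the grasp point (between the pads) lies 19 mm behind it; z points along the fingers, y is the direction in which the jaws open and shut (so a half turn about z gives the same grasp; the last joint's range is limited). The gripper opens to 85 mm and grips with 20 to 120 N. Pads are 22 mm wide; open, the fingers measure 114 mm over their backs; the gripper's body (76 mm by 85 mm) begins 54 mm behind the grasp point. The pads swing forward as they close: fully open they stand 13 mm farther back than shut.
Start: joints at [1.23, 0.536, -0.004, 1.538, 0.003, 1.067, -0.071], TCP at [0.176, -0.626, 0.205] pointing down, gripper open.
Joint ranges: [-2.7, 2.7], [-0.37, 2.16], [-1.27, 1.26], [0.24, 2.4], [-1.31, 4.45], [0.19, 1.91], [-2.76, 2.76]. Speed limits (rad/s): [2.39, 2.39, 3.14, 3.14, 3.14, 3.14, 3.14].

INTERFACE

Orientations are given as a rotation vector (axis times angle).
In Python, from station import ctrl, vision gives the robot as it stands.
- The arm moves only by the shell command python3 -m creep 'ROWS' [FORCE]. ROWS is a JSON object of lists of equal length, an entry for each row: "linear": the shift along the tool's x, y, z in cm, a list of three; "turn": the turn, a rotation vector about the tool's x, y, z in rad, a list of three; "jaw": the opening in per cent of the stroke, from 0 (shut) to 100 (fully open). In form: {"linear": [[tx, ty, tz], ...], "turn": [[ax, ay, az], ...], "jaw": [jaw, ...]}. A call has 1 to 10 rows; each row shifts and turns the pose as measured when the row begins, along the tool's axes as they then stand; what a row does not reach is not made up. A row lasts 1/8 s, in which the tool goes at most 62.5 mm and 10.7 degrees, less where a joint would pass 70% of its speed; a pose out of reach is approached as far as the arm can. A call with a gripper value outside its range is refused whole. The fingers move at their own pace and stop on an object; FORCE is the grip in N (left out, the last holds). Time passes only in rows, so rows that do not move let the fingers close. It gives the time, the measured TCP pose, the force and the opening at its end, in the units of the state.
- ctrl.get_state(): the state, without advancing time (a new reading comes with each control period).
- vision.snapshot(name): name is "scene" or "top" or "wrist"; returns the picture (384x512x3 uint8, red, green, blue); there is no depth.
- vision.camera_model(name): a dict with "camera_matrix" (3x3 intrinsics, pixels), "k1" (the pictures are not rectified: a ray, as slopes to the right and down, at radius r is drawn at 1 + k1 r^2 times it, then the intrinsics apply), "R" (3x3) and "t" (3): a world point X has camera coordinates R X + t; the wrist camera has in their place "mount" (4x4, takes a point from camera to tool coordinates, whose origin is the TCP and whose axes are the flange's). Camera axes: x right, y down, z forward; pixel columns grow to the right and rows downward; lengths in m; the calibration is good to about 2 mm. A picture is of the moment at which its call begins: read the wrist's pose just before it. camera_model takes no time and is no camera call.
- ctrl.job_done(): hands the job in, once; it reports no verdict.
The state is a dict: "time": time; "joint_positions": joint angles; "joint_vel": joint speeds; "effort": joint torques, N m; "ee_pos": TCP position; "tcp_rot": TCP orientation; "ft_force": force on the tool from outside, world axes, zero at the start; "moment": the same for the moment, N m; "grip_width": opening from 0.0 (shut) to 1.0 (fully open).
Only numpy, scipy, OpenCV 4.12 (cv2) and the standard library are available. Lean on these libraries where they do the work, as an engineer would, in place of code of your own. Each camera call takes 0.05 s, during which the arm holds its last target.

TASK

Pull the brass spring collar of the quick coupling all the way back, away from the white filter cartridge, until it stays back by itself; then draw the released cartridge out of the coupling and lay it (do not drop it), centred and level, in the two V forks of the wire rest, either way round. Let go, leave the collar back, and leave the timer, the marker and the beaker with the red foot where they are.

Things in the scene. Friction and masses are not known exactly. Their poses are not given: they have to be found in the camera images.
- coupler: Quick coupling on a fixed stand: base plate 205 x 76 x 12 mm, steel barrel 26 mm thick, blue head block (26 x 50 mm, centred at x = +52 mm, top z = 104 mm). Origin: on the bench under the barrel's axis, which runs along x at z = 85 mm. +x points from the cartridge to the blue block: the collar is pulled along +x, the cartridge comes out along -x.
- mouth (a point): Centre of the socket's mouth, at coupler x = -35 mm, z = 85 mm; axes as the coupler's. Seated, the cartridge's origin is 49 mm in front of it (-x) and its nose 33 mm deep in the bore, about 1 mm loose; 40 mm of straight travel frees it. Its outer end lies on a prop 14 mm wide in y, 83 to 91 mm in front of the mouth, top z = 72 mm.
- collar (a joint): Collar travel along coupler +x (m): 0 = forward, cartridge locked; 0.013 = at its rear stop. The spring resists with about 8 N at first, falling to 0 near 0.009, and returns the collar if let go before about 0.009; past that it snaps over centre to 0.013 and stays there by itself (about 4 N). The cartridge is locked until about 0.008, free at 0.013, and does not come out by itself.
- collar_mid (a point): Middle of the brass collar, on its axis 85 mm above the bench; moves with it; axes as the coupler's; at coupler x = -15 mm when forward. Knurled sleeve 36 mm thick, 34 mm long, with a rim 41 mm wide, 4 mm thick at its front (-x) end: grip it from above across y, behind the rim (2 mm behind the middle), and slide it. A 34 mm flange is 49 mm behind the middle, the blue block 54 mm.
- cartridge: White filter cartridge, grey ribs, blue band at the outer end; 80 g, loose. Body 26 mm thick, 90 mm long; steel nose 15 mm thick, 37 mm long, grooved. Origin: middle of the 90 mm body on its axis, near the centre of mass; +x along the axis to the nose (tip at +82 mm). Starts level, locked in the coupler, +x as the coupler's +x.
- rest: Wire rest, fixed: white base 100 x 70 x 12 mm, two V forks of 6 mm wire at x = -30 and +30 mm, 54 mm free between them. Each V opens upwards, sides at 45 degrees, tips at y = -28 and +28 mm, z = 73 mm. Origin: centre of the base's underside; x runs along the channel, z up. The cartridge lies in both forks along x, its origin at y = 0, z = 68 mm.
- timer: Small white bench timer, 60 x 64 x 18 mm, loose, lying on the bench. Origin: centre of the underside. Leave alone.
- marker: White and red marker pen, 135 mm long, 17 mm thick, loose, lying on the bench along its y. Origin: under its middle. Leave alone.
- beaker: Clear beaker with a red foot, 73 mm in diameter, 70 mm tall, loose, standing. Origin: centre of the underside. Leave alone.
Mind the look-alikes: they are no part of the job. Leave any purple or turquoise look-alike of the cartridge alone.

How it is judged:
On the way, in this order (a step that is already met when the one before it is completed fails the run):
1. the collar is fully back while the cartridge is still seated (value of joint collar above 0.0115 m and x of cartridge in the frame of coupler above -0.094 m), for 0.2 s.
2. the cartridge has been drawn out of the coupling, the collar staying back (value of joint collar above 0.0115 m and distance between cartridge and collar_mid above 0.118 m), for 0.1 s.
At the end, for the whole second after the job is handed in: The cartridge lies still in both V forks of the rest, its body's middle within 12 mm of the rest's middle along the channel, within 5 mm across it and 62 to 73 mm above the bench, its axis within 0.12 rad of the channel, either way round; the collar is still back (joint above 0.0115) (x of cartridge in the frame of rest between -0.012 and 0.012 m and y of cartridge in the frame of rest between -0.005 and 0.005 m and z of cartridge in the frame of rest between 0.062 and 0.073 m and angle between the x axis of cartridge and the x axis of rest, either way round below 0.12 rad and linear speed of cartridge below 0.02 m/s and value of joint collar above 0.0115 m); the robot touches nothing.
It fails at once if the cartridge is dropped (moves faster than 0.6 m/s while the fingers do not touch it) (linear speed of cartridge above 0.6 m/s and contact force between the fingers and cartridge below 0.05 N).
It fails at once if the timer is moved by more than 30 mm (distance of timer from where it was at the start of the episode above 0.03 m).
It fails at once if the marker is moved by more than 30 mm (distance of marker from where it was at the start of the episode above 0.03 m).
It fails at once if the beaker is moved by more than 30 mm (distance of beaker from where it was at the start of the episode above 0.03 m).
It also fails if it takes over 48 s, if anything falls off the work surface, if the arm or the gripper's body presses on something with over 40 N, if the wrist force passes 120 N, or if a joint passes its speed limit or range.

## Working session

There is one attempt and no reset: what is moved stays moved. The work goes in short steps, Python scripts to look and compute and a shell command to move; the robot and the scene stay as the last step left them, time stands still between calls to the robot, and variables do not carry over. Pictures are saved under pics/ and viewed, and the job is handed in when it is done.

```bash
ls; mkdir -p pics; python3 - <<'E'
from station import ctrl, vision
import cv2
print(ctrl.get_state())
for n in ("scene","top","wrist"):
    im=vision.snapshot(n); cv2.imwrite(f"pics/{n}0.png",im[:,:,::-1]); m=vision.camera_model(n); print(n,m)
E
```

```text
pics
{'time': 0.0, 'joint_positions': array([ 1.22976859,  0.53722697, -0.00441695,  1.53886529,  0.00261846,
        1.06726946, -0.07121665]), 'joint_vel': array([-0.00095405,  0.00022992, -0.00019568,  0.00078026, -0.00087056,
        0.00070906,  0.00121611]), 'effort': array([ 1.20822242e-03, -5.83423805e+01,  1.04895473e+00, -2.59102464e+01,
        1.22467036e-02,  9.71194881e-03, -2.94312031e-05]), 'ee_pos': array([ 0.17617631, -0.62497201,  0.20427698]), 'tcp_rot': array([-3.11026623e+00, -4.30176498e-01,  6.20829795e-04]), 'ft_force': array([-0.37473639, -0.9461861 ,  0.48552471]), 'moment': array([-0.00608822, -0.00954111, -0.00447658]), 'grip_width': 0.9992233185201046}
scene {'camera_matrix': array([[374.10879638,   0.        , 257.2092001 ],
       [  0.        , 374.10879638, 186.69235702],
       [  0.        ,   0.        ,   1.        ]]), 'k1': -0.0894425518836078, 'R': array([[ 0.88087866, -0.47315817,  0.01319597],
       [-0.31141277, -0.60030185, -0.73665445],
       [ 0.35647563,  0.64479379, -0.67614059]]), 't': array([-0.50544147,  0.22598328,  0.68206365])}
[... 266 characters left out ...]
-0.9837091 , -0.02526154, -0.1779839 ],
       [ 0.17741784,  0.02313254, -0.98386371]]), 't': array([-0.01713355,  0.59908283,  1.19285328])}
wrist {'camera_matrix': array([[344.14664695,   0.        , 249.87403349],
       [  0.        , 344.14664695, 195.7177397 ],
       [  0.        ,   0.        ,   1.        ]]), 'k1': -0.04223873063734587, 'mount': array([[ 6.44139430e-05, -9.50761476e-01, -3.09923558e-01,
         7.98250612e-02],
       [ 9.99999896e-01,  2.00915823e-04, -4.08517147e-04,
         4.70131688e-04],
       [ 4.50670912e-04, -3.09923500e-01,  9.50761390e-01,
        -1.67820189e-01],
       [ 0.00000000e+00,  0.00000000e+00,  0.00000000e+00,
         1.00000000e+00]])}
```

View pics/scene0.png

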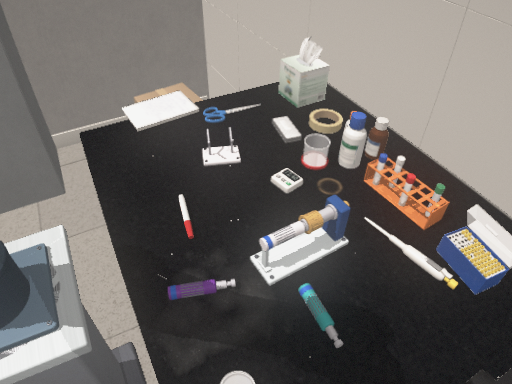

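View pics/top0.png

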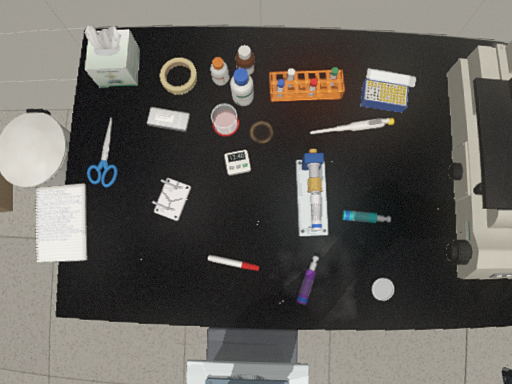

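```bash
cat > h.py <<'E'
import numpy as np, cv2
from scipy.spatial.transform import Rotation as Ro
from station import ctrl, vision
def ray(m,uv,pose=None):
    K=m["camera_matrix"]; k=m["k1"]
    d=cv2.undistortPoints(np.array([[uv]],float),K,np.array([k,0,0,0,0.]))[0,0]
    d=np.array([d[0],d[1],1.])
    if "mount" in m:
        p,r=pose; M=m["mount"]; Rw=Ro.from_rotvec(r).as_matrix()
        return p+Rw@M[:3,3], Rw@M[:3,:3]@d
    R=m["R"]; return -R.T@m["t"], R.T@d
def onz(m,uv,z,pose=None):
    c,d=ray(m,uv,pose); return c+d*(z-c[2])/d[2]
def proj(m,X,pose=None):
    if "mount" in m:
        p,r=pose; M=m["mount"]; Rw=Ro.from_rotvec(r).as_matrix()
        R=(Rw@M[:3,:3]).T; t=-R@(p+Rw@M[:3,3])
    else: R,t=m["R"],m["t"]
    return cv2.projectPoints(np.array(X,float).reshape(-1,3),cv2.Rodrigues(R)[0],t,m["camera_matrix"],np.array([m["k1"],0,0,0,0.]))[0][:,0]
E
python3 - <<'E'
import cv2
im=cv2.imread("pics/top0.png")
a=cv2.resize(im[140:245,280:345],None,fx=6,fy=5.7,interpolation=cv2.INTER_CUBIC)
b=cv2.resize(im[165:235,140:205],None,fx=6,fy=6,interpolation=cv2.INTER_CUBIC)
b=cv2.copyMakeBorder(b,0,a.shape[0]-b.shape[0],0,0,cv2.BORDER_CONSTANT)
print(a.shape,b.shape)
cv2.imwrite("pics/topz.png",cv2.hconcat([a,b]))
E
```

```text
(598, 390, 3) (598, 390, 3)
```

View pics/topz.png

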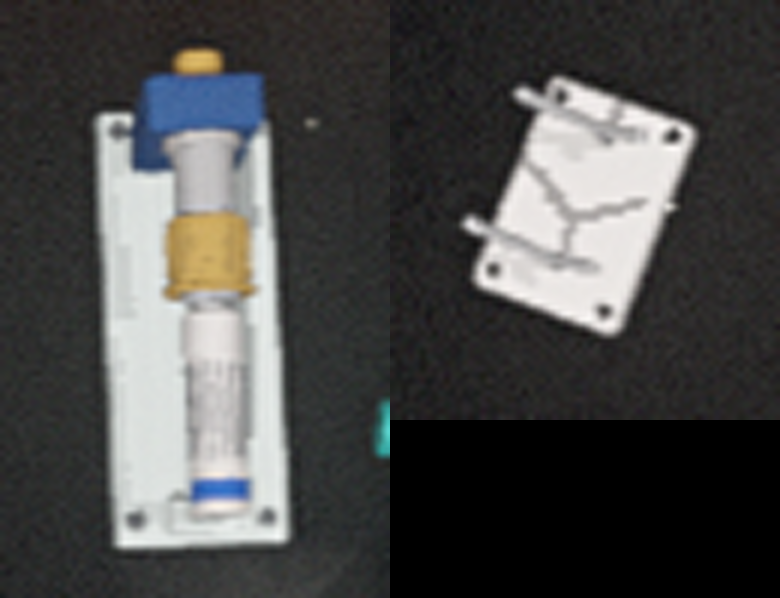

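```bash
cat > m1.py <<'E'
from h import *
m=vision.camera_model("top"); im=cv2.imread("pics/top0.png")
hsv=cv2.cvtColor(im,cv2.COLOR_BGR2HSV)
def big(mask,box):
    x0,y0,x1,y1=box; z=np.zeros_like(mask); z[y0:y1,x0:x1]=mask[y0:y1,x0:x1]
    c=max(cv2.findContours(z,cv2.RETR_EXTERNAL,cv2.CHAIN_APPROX_NONE)[0],key=cv2.contourArea); return c[:,0].astype(float)
def rect(c,z):
    P=np.array([onz(m,p,z)[:2] for p in c])*1000
    return cv2.minAreaRect(P.astype(np.float32))
white=((hsv[...,2]>130)&(hsv[...,1]<60)).astype(np.uint8)
wo=cv2.morphologyEx(white,cv2.MORPH_OPEN,np.ones((5,5),np.uint8))
print("rest base",rect(big(wo,(140,165,205,235)),.012))
allc=((hsv[...,2]>110)).astype(np.uint8)
print("coupler base(all)",rect(big(white,(285,150,335,240)),.012))
y=cv2.inRange(hsv,(12,90,80),(35,255,255))
for z in (.085,.095): print("collar",rect(big(y,(295,165,335,200)),z))
b=cv2.inRange(hsv,(100,120,60),(125,255,255))
print("band",rect(big(b,(300,215,330,235)),.090))
print("block",rect(big(b,(295,145,335,175)),.104))
k=cv2.inRange(hsv,(0,0,0),(0,0,0))
E
python3 m1.py
```

```text
rest base ((575.8763427734375, 218.2017822265625), (72.39598083496094, 100.6737060546875), 71.03445434570312)
coupler base(all) ((590.8031616210938, -155.07916259765625), (204.12095642089844, 77.66331481933594), 3.175630807876587)
collar ((611.8244018554688, -154.93954467773438), (35.95895767211914, 33.063175201416016), 1.4648083448410034)
collar ((609.8690795898438, -153.89044189453125), (35.65803146362305, 32.786476135253906), 1.4648206233978271)
band ((507.20648193359375, -159.0894012451172), (6.779434680938721, 20.766420364379883), 8.423880577087402)
block ((666.707763671875, -148.15171813964844), (41.200660705566406, 53.52669143676758), 1.6262319087982178)
```

```bash
python3 - <<'E'
from h import *
m=vision.camera_model("top")
for uv in [(455,280),(448,250),(447,70),(512,280),(383,289),(70,315),(415,75)]: print(uv,[onz(m,uv,z).round(3)[:2] for z in (0,.1,.3)])
s=ctrl.get_state(); print(Ro.from_rotvec(s['tcp_rot']).as_matrix().round(3))
E
```

```text
(455, 280) [array([ 0.374, -0.553]), array([ 0.374, -0.512]), array([ 0.375, -0.43 ])]
(448, 250) [array([ 0.455, -0.534]), array([ 0.449, -0.494]), array([ 0.437, -0.416])]
(447, 70) [array([ 0.982, -0.561]), array([ 0.935, -0.52 ]), array([ 0.841, -0.437])]
(512, 280) [array([ 0.371, -0.729]), array([ 0.372, -0.674]), array([ 0.373, -0.565])]
(383, 289) [array([ 0.35, -0.35]), array([ 0.353, -0.325]), array([ 0.357, -0.275])]
(70, 315) [array([0.25 , 0.489]), array([0.26 , 0.448]), array([0.28 , 0.367])]
(415, 75) [array([ 0.96, -0.46]), array([ 0.914, -0.426]), array([ 0.823, -0.359])]
[[ 0.962  0.271 -0.   ]
 [ 0.271 -0.962  0.001]
 [-0.    -0.001 -1.   ]]
```

View pics/wrist0.png

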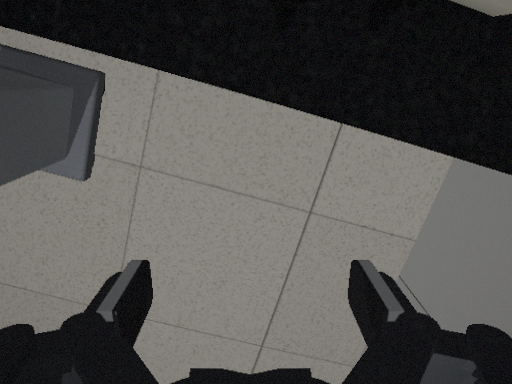

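```bash
python3 -m creep '{"linear":[[2,-5,-1.5],[2,-5,-1.5],[2,-5,-1.5],[2,-5,-1.5]],"turn":[[0,0,0],[0,0,0],[0,0,0],[0,0,0]],"jaw":[100,100,100,100]}' 60
```

```text
time: 0.65
ee_pos: [0.1982, -0.4066, 0.2628]
tcp_rot: [-3.108, -0.424, 0.003]
ft_force: [0.6, 0.0, 0.4]
grip_width: 0.995
```

```bash
python3 -m creep '{"linear":[[4,-3.2,0],[4,-3.2,0],[4,-3.2,0],[4,-3.2,0],[4,-3.2,0],[5,0,0],[5,0,0],[5,0,0],[5,0,0]],"turn":[[0,0,0.044],[0,0,0.044],[0,0,0.044],[0,0,0.044],[0,0,0.044],[0,0,0],[0,0,0],[0,0,0],[0,0,0]],"jaw":[100,100,100,100,100,100,100,100,100]}'
python3 - <<'E'
from h import *
s=ctrl.get_state(); print(s['ee_pos'],s['tcp_rot'])
im=vision.snapshot("wrist"); cv2.imwrite("pics/w1.png",im[:,:,::-1]); np.savez("w1.npz",p=s['ee_pos'],r=s['tcp_rot'])
E
```

```text
time: 1.78
ee_pos: [0.5727, -0.1955, 0.2642]
tcp_rot: [3.141, 0.067, -0.003]
ft_force: [0.3, -1.0, 0.8]
grip_width: 1.0
[ 0.57269444 -0.19551788  0.26423112] [ 3.14075991  0.06666288 -0.00338175]
```

View pics/w1.png

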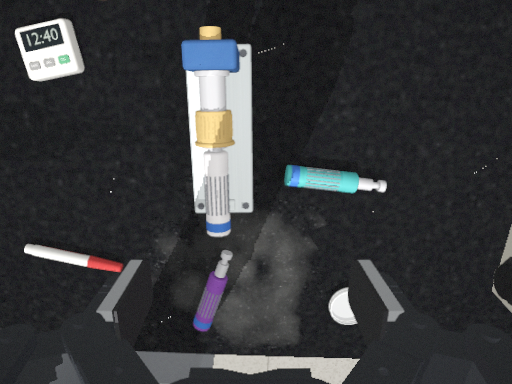

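```bash
cat > m2.py <<'E'
from h import *
import sys
n=sys.argv[1]; d=np.load(n+".npz"); pose=(d['p'],d['r']); m=vision.camera_model("wrist"); im=cv2.imread(f"pics/{n}.png")
hsv=cv2.cvtColor(im,cv2.COLOR_BGR2HSV)
bx=[int(v) for v in sys.argv[2:6]]
def comps(mask,name,z,minA=60):
    k=np.zeros_like(mask); k[bx[1]:bx[3],bx[0]:bx[2]]=mask[bx[1]:bx[3],bx[0]:bx[2]]
    for c in cv2.findContours(k,cv2.RETR_EXTERNAL,cv2.CHAIN_APPROX_NONE)[0]:
        if cv2.contourArea(c)<minA: continue
        c=c[:,0].astype(float)
        P=np.array([onz(m,p,z,pose)[:2] for p in c])*1000
        r=cv2.minAreaRect(P.astype(np.float32)); print(name,z,c.mean(0).round(),np.round(r[0],1),np.round(r[1],1),round(r[2],1))
        # row midpoints: centerline
        rows=range(int(c[:,1].min())+2,int(c[:,1].max())-1,4)
        L=[]
        for v in rows:
            u=c[np.abs(c[:,1]-v)<.6,0]
            a=onz(m,((u.min()+u.max())/2,v),z,pose)[:2]*1000; L.append(a)
        L=np.array(L); print("   mids",L[0].round(1),L[-1].round(1),"yaw",np.degrees(np.polyfit(L[:,0],L[:,1],1)[0]).round(2))
comps(cv2.inRange(hsv,(12,90,80),(35,255,255)),"yellow",.085)
comps(cv2.inRange(hsv,(100,120,50),(125,255,255)),"blue",.085)
comps(cv2.inRange(hsv,(100,120,50),(125,255,255)),"blue",.104)
w=((hsv[...,2]>130)&(hsv[...,1]<60)).astype(np.uint8); w=cv2.morphologyEx(w,cv2.MORPH_CLOSE,np.ones((5,5),np.uint8))
comps(w,"white",.012,400)
E
python3 m2.py w1 170 20 262 245
```

```text
yellow 0.085 [214. 128.] [ 607.6 -158. ] [36.2 37.6] 4.2
   mids [ 624.3 -157.2] [ 592.6 -158.6] yaw 2.7
yellow 0.085 [210.  32.] [ 696.5 -153.4] [11.2 20.5] 2.2
   mids [ 700.3 -153. ] [ 693.5 -154. ] yaw 8.4
blue 0.085 [218. 226.] [ 502.5 -164. ] [12.4 27.4] 7.6
   mids [ 507.5 -163.8] [ 502.8 -163.9] yaw 0.74
blue 0.085 [210.  55.] [ 676.7 -153.3] [28.3 53.7] 2.3
   mids [ 689.1 -152.2] [ 664.3 -154.8] yaw 6.22
blue 0.104 [218. 226.] [ 510.7 -165.6] [11.7 25.9] 7.6
   mids [ 515.5 -165.4] [ 511.  -165.4] yaw 0.74
blue 0.104 [210.  55.] [ 675.4 -155.5] [26.8 50.7] 2.3
   mids [ 687.1 -154.4] [ 663.7 -156.9] yaw 6.22
white 0.012 [223. 132.] [ 584.7 -159.6] [218.   76.1] 3.2
   mids [ 693.  -183.4] [ 482.5 -157. ] yaw -3.03
```

```bash
python3 -m creep '{"linear":[[2,-1.85,4],[2,-1.85,4],[0,0,0]],"turn":[[0,0,-0.01],[0,0,0],[0,0,0]],"jaw":[65,65,65]}'
python3 - <<'E'
from h import *
s=ctrl.get_state(); print(s['ee_pos'],s['tcp_rot'])
im=vision.snapshot("wrist"); cv2.imwrite("pics/w2.png",im[:,:,::-1]); np.savez("w2.npz",p=s['ee_pos'],r=s['tcp_rot'])
E
python3 m2.py w2 140 0 370 380
```

```text
time: 2.2
ee_pos: [0.6192, -0.153, 0.1802]
tcp_rot: [-3.138, -0.088, -0.003]
ft_force: [0.4, 0.3, 0.1]
grip_width: 0.647
[ 0.61916666 -0.15302095  0.18021318] [-3.13772425e+00 -8.80603527e-02 -3.03951599e-03]
yellow 0.085 [256. 203.] [ 606.2 -158.4] [43.  38.7] 3.3
   mids [ 626.  -157.1] [ 588.4 -159.4] yaw 3.51
yellow 0.085 [256.  90.] [ 695.5 -153.6] [12.  19.8] 3.2
   mids [ 700.1 -153.3] [ 691.6 -153.5] yaw 0.54
blue 0.085 [254. 315.] [ 499.8 -163.5] [27.4 16.1] 86.3
   mids [ 506.5 -150.5] [ 494.3 -164.3] yaw 56.58
blue 0.085 [340. 241.] [ 577.8 -231.5] [24.4 11.3] 5.6
   mids [ 587.9 -230.8] [ 569.5 -232.1] yaw 4.41
blue 0.085 [256. 117.] [ 675.9 -154.7] [28.7 51.7] 3.2
   mids [ 688.8 -153.7] [ 665.3 -155.5] yaw 4.02
blue 0.104 [254. 315.] [ 514.1 -162.5] [25.5 14.9] 86.3
   mids [ 520.4 -150.4] [ 509.  -163.2] yaw 56.58
blue 0.104 [340. 241.] [ 586.5 -225.6] [22.7 10.5] 5.6
   mids [ 595.9 -225. ] [ 578.8 -226.2] yaw 4.41
blue 0.104 [256. 117.] [ 677.5 -154.3] [26.7 47.9] 3.2
   mids [ 689.5 -153.4] [ 667.7 -155.1] yaw 4.02
white 0.012 [334. 276.] [ 500.5 -254.6] [73.2 17.4] 22.4
   mids [ 529.2 -239.8] [ 468.9 -263.1] yaw 25.76
white 0.012 [166. 277.] [489.6 -64.3] [17.4 73.1] 74.0
   mids [519.8 -77.2] [457.1 -60.2] yaw -18.67
white 0.012 [255. 180.] [ 570.8 -160.1] [247.3  75.7] 3.2
   mids [ 692.3 -153.1] [ 454.3 -168. ] yaw 3.46
```

View pics/w2.png

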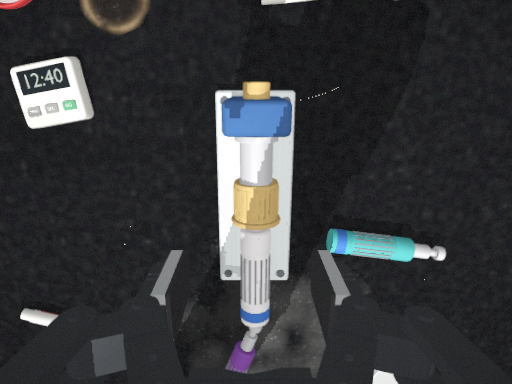

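```bash
python3 -m creep '{"linear":[[-0.5,0.5,4],[0,0,3.5],[0,0,2.7],[0,0,0]],"turn":[[0,0,0],[0,0,0],[0,0,0],[0,0,0]],"jaw":[65,65,65,65]}'
python3 - <<'E'
from h import *
s=ctrl.get_state(); print(s['ee_pos'],s['tcp_rot'])
im=vision.snapshot("wrist"); cv2.imwrite("pics/w3.png",im[:,:,::-1]); np.savez("w3.npz",p=s['ee_pos'],r=s['tcp_rot'])
im=vision.snapshot("scene"); cv2.imwrite("pics/s3.png",cv2.resize(im[170:300,220:380,::-1],None,fx=4,fy=4))
E
```

```text
time: 2.75
ee_pos: [0.6177, -0.1677, 0.0851]
tcp_rot: [3.135, 0.075, 0.021]
ft_force: [-0.2, -0.3, -0.0]
grip_width: 0.649
[ 0.61769458 -0.1677353   0.0851225 ] [3.13458957 0.074882   0.02096302]
```

View pics/w3.png

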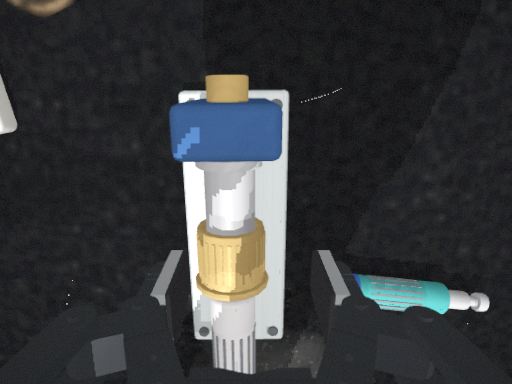

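View pics/s3.png

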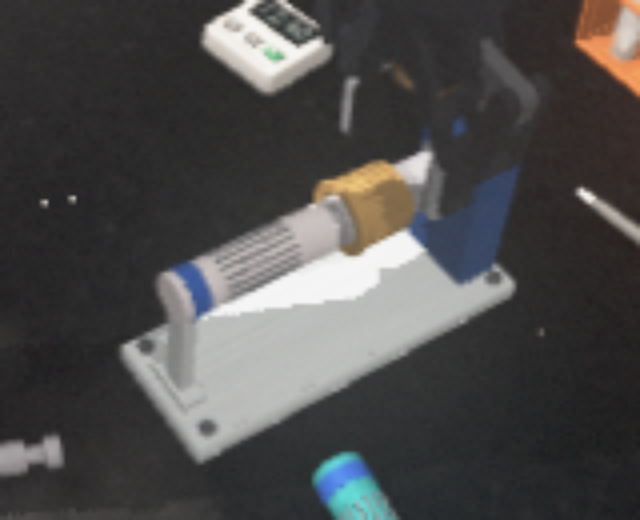

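```bash
python3 -m creep '{"linear":[[0,0,0]],"turn":[[0,0,0]],"jaw":[65]}'; python3 -c "
from h import *
s=ctrl.get_state();print(s['joint_vel'].round(3),s['ee_pos']);print(Ro.from_rotvec(s['tcp_rot']).as_matrix().round(4))"; python3 m2.py w3 150 60 300 380 | grep -A1 -E 'yellow|blue 0.104'
```

```text
time: 2.98
ee_pos: [0.6211, -0.1681, 0.0895]
tcp_rot: [3.133, 0.075, 0.033]
ft_force: [0.6, 0.1, -0.4]
grip_width: 0.652
[ 0.008 -0.016  0.    -0.01   0.001  0.008  0.001] [ 0.62108018 -0.16814346  0.08950244]
[[ 0.9987  0.0475  0.0209]
 [ 0.0477 -0.9988 -0.0071]
 [ 0.0206  0.0081 -0.9998]]
yellow 0.085 [231. 258.] [ 604.4 -158. ] [48.9 39.6] 4.9
   mids [ 628.4 -157.9] [ 582.  -158.2] yaw 1.83
yellow 0.085 [227.  88.] [ 695.4 -153.4] [12.2 20.2] 2.7
   mids [ 700.6 -153.2] [ 691.6 -153.7] yaw 3.62
--
blue 0.104 [225. 130.] [ 677.6 -154.4] [26.4 48.3] 3.3
   mids [ 690.  -155.9] [ 666.  -154.9] yaw 0.86
```

```bash
cat > d.py <<'E'
from h import *
import sys
x,y,z,yaw=[float(v) for v in sys.argv[1:5]]
s=ctrl.get_state(); R=Ro.from_rotvec(s['tcp_rot'])
c,n=np.cos(np.radians(yaw)),np.sin(np.radians(yaw))
T=Ro.from_matrix(np.array([[c,n,0],[n,-c,0],[0,0,-1.]]))
print("t",round(s['time'],2),"pos",s['ee_pos'].round(4),"yaw",np.degrees(np.arctan2(*R.as_matrix()[[1,0],0])).round(1),"grip",s['grip_width'].round(3),"F",s['ft_force'].round(1))
print("lin cm",(R.inv().apply(np.array([x,y,z])-s['ee_pos'])*100).round(2),"turn",(R.inv()*T).as_rotvec().round(3))
E
python3 d.py .614 -.158 .085 3.2
```

```text
Traceback (most recent call last):
  File "d.py", line 7, in <module>
    print("t",round(s['time'],2),"pos",s['ee_pos'].round(4),"yaw",np.degrees(np.arctan2(*R.as_matrix()[[1,0],0])).round(1),"grip",s['grip_width'].round(3),"F",s['ft_force'].round(1))
                                                                                                                                  ^^^^^^^^^^^^^^^^^^^^^
AttributeError: 'float' object has no attribute 'round'
```

```bash
sed -i "s/s\['grip_width'\].round(3)/round(s['grip_width'],3)/" d.py
python3 d.py .614 -.158 .085 3.2
```

```text
t 2.98 pos [ 0.6211 -0.1681  0.0895] yaw 2.7 grip 0.652 F [ 0.6  0.1 -0.4]
lin cm [-0.67 -1.05  0.43] turn [ 0.008 -0.021 -0.008]
```

```bash
python3 -m creep '{"linear":[[-0.7,-1.0,0.4]],"turn":[[0.01,-0.02,-0.01]],"jaw":[65]}'; python3 d.py .614 -.158 .085 3.2
python3 -m creep '{"linear":[[0,0,0]],"turn":[[0,0,0]],"jaw":[65]}'; python3 d.py .614 -.158 .063 3.2
```

```text
time: 3.1
ee_pos: [0.6145, -0.1593, 0.087]
tcp_rot: [-3.139, -0.089, -0.004]
ft_force: [-0.6, -0.3, -0.3]
grip_width: 0.649
t 3.1 pos [ 0.6145 -0.1593  0.087 ] yaw 3.3 grip 0.649 F [-0.6 -0.3 -0.3]
lin cm [-0.05 -0.13  0.2 ] turn [-0.001 -0.003  0.001]
time: 3.22
ee_pos: [0.6144, -0.158, 0.0872]
tcp_rot: [-3.138, -0.092, -0.003]
ft_force: [0.2, -0.6, -0.7]
grip_width: 0.648
t 3.23 pos [ 0.6144 -0.158   0.0872] yaw 3.3 grip 0.648 F [ 0.2 -0.6 -0.7]
lin cm [-0.05  0.01  2.42] turn [-0.002 -0.002  0.003]
```

```bash
python3 -m creep '{"linear":[[0,0,1.2],[0,0,1.1],[0,0,0]],"turn":[[0,0,0],[0,0,0],[0,0,0]],"jaw":[65,65,65]}'; python3 d.py .614 -.158 .063 3.2
python3 - <<'E'
from h import *
im=vision.snapshot("wrist"); cv2.imwrite("pics/w4.png",im[:,:,::-1])
E
```

```text
time: 3.6
ee_pos: [0.6141, -0.1578, 0.0622]
tcp_rot: [-3.138, -0.092, -0.002]
ft_force: [-0.3, -0.4, -0.3]
grip_width: 0.653
t 3.6 pos [ 0.6141 -0.1578  0.0622] yaw 3.4 grip 0.653 F [-0.3 -0.4 -0.3]
lin cm [-0.01  0.01 -0.08] turn [-0.002 -0.001  0.003]
```

View pics/w4.png

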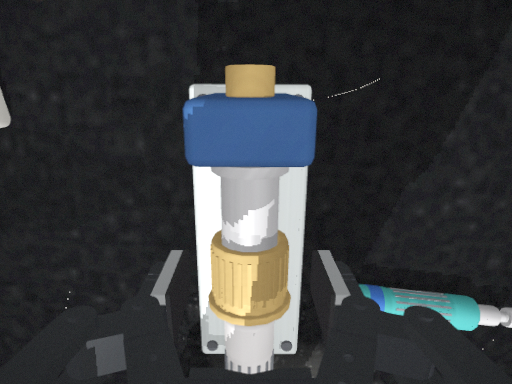

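```bash
python3 -m creep '{"linear":[[0,0,0],[0,0,0],[0,0,0],[0,0,0]],"turn":[[0,0,0],[0,0,0],[0,0,0],[0,0,0]],"jaw":[20,20,20,20]}' 70; python3 d.py .614 -.158 .063 3.2
python3 - <<'E'
from h import *
im=vision.snapshot("wrist"); cv2.imwrite("pics/w5.png",im[:,:,::-1])
E
```

```text
time: 4.15
ee_pos: [0.6145, -0.1575, 0.0633]
tcp_rot: [-3.138, -0.092, -0.003]
ft_force: [-0.8, 0.3, 0.5]
grip_width: 0.367
t 4.15 pos [ 0.6145 -0.1575  0.0633] yaw 3.4 grip 0.367 F [-0.8  0.3  0.5]
lin cm [-0.05  0.05  0.03] turn [-0.002 -0.002  0.003]
```

View pics/w5.png

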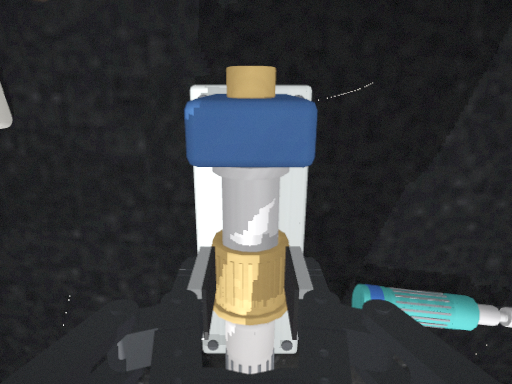

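```bash
python3 -m creep '{"linear":[[0,0,0],[0,0,0]],"turn":[[0,0,0],[0,0,0]],"jaw":[15,15]}' 70; python3 d.py .614 -.158 .063 3.2
```

```text
time: 4.45
ee_pos: [0.6145, -0.1575, 0.0633]
tcp_rot: [-3.138, -0.092, -0.003]
ft_force: [0.4, 0.9, 0.8]
grip_width: 0.368
t 4.45 pos [ 0.6145 -0.1575  0.0633] yaw 3.4 grip 0.368 F [0.4 0.9 0.8]
lin cm [-0.06  0.05  0.03] turn [-0.002 -0.002  0.003]
```

```bash
python3 -m creep '{"linear":[[0.5,0,0],[0.5,0,0]],"turn":[[0,0,0],[0,0,0]],"jaw":[15,15]}' ; python3 d.py .629 -.157 .063 3.2;python3 -m creep '{"linear":[[0.5,0,0],[0.4,0,0]],"turn":[[0,0,0],[0,0,0]],"jaw":[15,15]}' ; python3 d.py .629 -.157 .063 3.2
```

```text
time: 4.7
ee_pos: [0.6209, -0.1571, 0.0632]
tcp_rot: [-3.138, -0.091, 0.009]
ft_force: [-3.3, 0.7, 5.1]
grip_width: 0.366
t 4.7 pos [ 0.6209 -0.1571  0.0632] yaw 3.3 grip 0.366 F [-3.3  0.7  5.1]
lin cm [0.81 0.04 0.02] turn [-0.002  0.006  0.002]
time: 4.95
ee_pos: [0.6274, -0.1567, 0.0631]
tcp_rot: [-3.138, -0.09, 0.019]
ft_force: [-17.8, -0.1, 15.6]
grip_width: 0.365
t 4.95 pos [ 0.6274 -0.1567  0.0631] yaw 3.3 grip 0.365 F [-17.8  -0.1  15.6]
lin cm [0.15 0.04 0.01] turn [-0.002  0.012  0.002]
```

```bash
python3 - <<'E'
from h import *
im=vision.snapshot("wrist"); cv2.imwrite("pics/w6.png",im[:,:,::-1])
im=vision.snapshot("scene"); cv2.imwrite("pics/s6.png",cv2.resize(im[170:300,220:380,::-1],None,fx=4,fy=4))
E
python3 d.py .629 -.157 .063 3.2
```

```text
t 5.05 pos [ 0.6273 -0.1567  0.0631] yaw 3.3 grip 0.369 F [-11.4  -0.4  10.9]
lin cm [0.17 0.04 0.01] turn [-0.002  0.012  0.002]
```

View pics/w6.png

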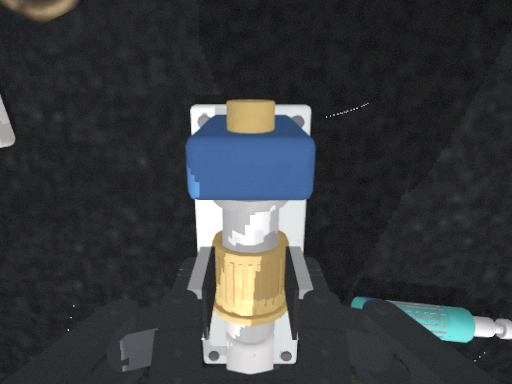

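View pics/s6.png

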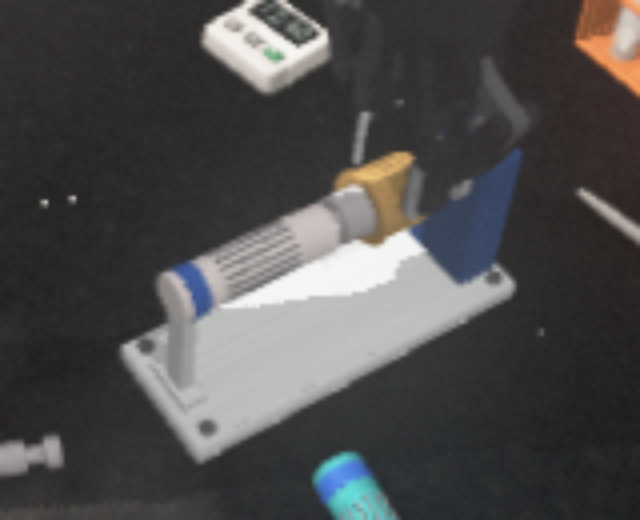

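```bash
python3 -m creep '{"linear":[[0.1,0,0],[0,0,0],[0,0,0],[0,0,0]],"turn":[[0,0.01,0],[0,0,0],[0,0,0],[0,0,0]],"jaw":[15,65,65,65]}' ; python3 d.py .627 -.157 .063 3.2
python3 - <<'E'
from h import *
im=vision.snapshot("wrist"); cv2.imwrite("pics/w7.png",im[:,:,::-1])
E
```

```text
time: 5.55
ee_pos: [0.629, -0.1573, 0.0634]
tcp_rot: [-3.139, -0.09, 0.003]
ft_force: [-0.2, 0.1, -0.2]
grip_width: 0.646
t 5.55 pos [ 0.629  -0.1573  0.0634] yaw 3.3 grip 0.646 F [-0.2  0.1 -0.2]
lin cm [-0.2  -0.04  0.04] turn [-0.002  0.002  0.002]
```

View pics/w7.png

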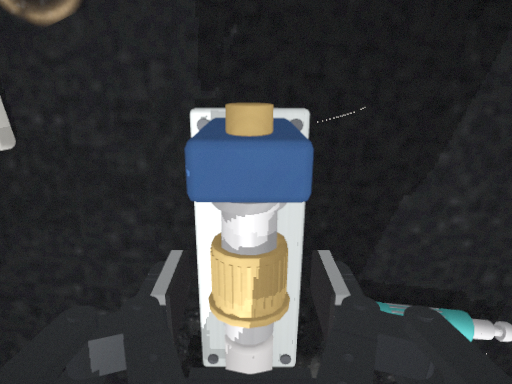

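```bash
python3 -m creep '{"linear":[[0,0,-4],[0,0,-4],[-4,0.2,0],[-4.4,0.2,0],[0,0,0],[0,0,0]],"turn":[[0,0,0],[0,0,0],[0,0,0],[0,0,0],[0,0,0],[0,0,0]],"jaw":[65,65,65,60,60,60]}' ; python3 d.py .543 -.162 .14 3.2
python3 - <<'E'
from h import *
s=ctrl.get_state(); np.savez("w8.npz",p=s['ee_pos'],r=s['tcp_rot'])
im=vision.snapshot("wrist"); cv2.imwrite("pics/w8.png",im[:,:,::-1])
E
python3 m2.py w8 150 0 330 383
```

```text
time: 6.35
ee_pos: [0.5459, -0.1663, 0.1466]
tcp_rot: [-3.139, -0.092, -0.003]
ft_force: [0.8, -0.2, 0.3]
grip_width: 0.598
t 6.35 pos [ 0.5459 -0.1663  0.1466] yaw 3.3 grip 0.598 F [ 0.8 -0.2  0.3]
lin cm [-0.27 -0.44  0.66] turn [-0.001 -0.002  0.002]
yellow 0.085 [243.  91.] [ 622.2 -157.6] [35.8 39.2] 3.3
   mids [ 638.8 -156.8] [ 606.9 -158.5] yaw 3.02
blue 0.085 [242. 258.] [ 502.  -163.6] [27.4 15.9] 88.1
   mids [ 508.8 -150.3] [ 496.2 -164.3] yaw 48.44
blue 0.085 [243.  13.] [ 664.5 -154.5] [19.  52.4] 3.3
   mids [ 672.9 -154.4] [ 657.4 -156.4] yaw 7.44
blue 0.104 [242. 258.] [ 512.2 -163.5] [25.1 14.6] 88.1
   mids [ 518.4 -151.3] [ 506.9 -164.1] yaw 48.44
blue 0.104 [243.  13.] [ 661.3 -155.2] [17.5 48.1] 3.3
   mids [ 669. -155.] [ 654.7 -156.9] yaw 7.44
white 0.012 [242. 300.] [ 414.3 -165.2] [15.  45.4] 74.2
   mids [ 434.9 -169. ] [ 395.7 -161.2] yaw -14.05
white 0.012 [172. 275.] [439.2 -93. ] [15.5 64.2] 75.6
   mids [ 465.8 -103.1] [409.7 -90.3] yaw -16.14
white 0.012 [246. 116.] [ 578.  -159.8] [223.7  75.5] 3.2
   mids [ 690.2 -188.6] [ 471.7 -164.1] yaw 1.38
```

View pics/w8.png

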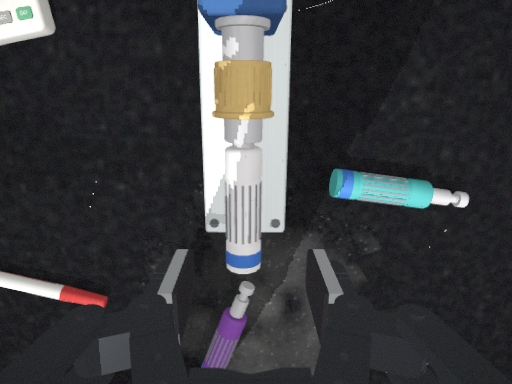

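```bash
python3 - <<'E'
from h import *
d=np.load("w8.npz"); m=vision.camera_model("wrist")
for v in (146,149,249,270,272,274): print(v,[onz(m,(243,v),z,(d['p'],d['r'])).round(4) for z in (.085,.098)])
im=cv2.imread("pics/w8.png"); cv2.imwrite("pics/w8z.png",cv2.resize(im[130:290,195:295],None,fx=3.6,fy=3.6))
E
```

```text
146 [array([ 0.5859, -0.1596,  0.085 ]), array([ 0.5881, -0.1597,  0.098 ])]
149 [array([ 0.5839, -0.1597,  0.085 ]), array([ 0.5862, -0.1598,  0.098 ])]
249 [array([ 0.5096, -0.1636,  0.085 ]), array([ 0.5161, -0.1635,  0.098 ])]
270 [array([ 0.492 , -0.1645,  0.085 ]), array([ 0.4995, -0.1644,  0.098 ])]
272 [array([ 0.4903, -0.1646,  0.085 ]), array([ 0.4979, -0.1644,  0.098 ])]
274 [array([ 0.4885, -0.1647,  0.085 ]), array([ 0.4963, -0.1645,  0.098 ])]
```

View pics/w8z.png

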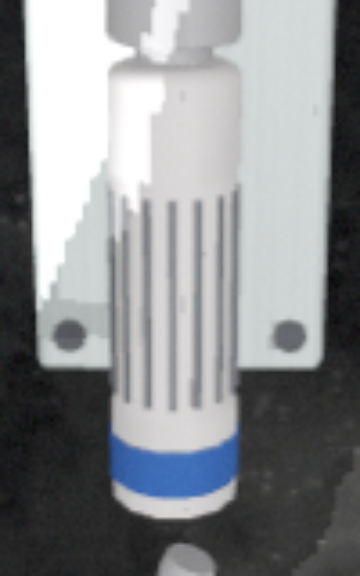

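```bash
python3 d.py .542 -.162 .12 3.2; python3 -m creep '{"linear":[[-0.4,-0.45,1.2],[0,0,1.2],[0,0,0]],"turn":[[0,0,0],[0,0,0],[0,0,0]],"jaw":[60,60,60]}' ; python3 d.py .542 -.162 .064 3.2
```

```text
t 6.4 pos [ 0.5458 -0.1664  0.1464] yaw 3.3 grip 0.599 F [-0.3 -0.9  0.2]
lin cm [-0.36 -0.46  2.64] turn [-0.001 -0.002  0.002]
time: 6.78
ee_pos: [0.5426, -0.1607, 0.1198]
tcp_rot: [-3.138, -0.094, -0.002]
ft_force: [0.3, -0.3, 0.4]
grip_width: 0.599
t 6.78 pos [ 0.5426 -0.1607  0.1198] yaw 3.4 grip 0.599 F [ 0.3 -0.3  0.4]
lin cm [-0.07  0.14  5.58] turn [-0.002 -0.001  0.004]
```

```bash
python3 -m creep '{"linear":[[0,0.1,2.5],[0,0,1.5],[0,0,1.3],[0,0,0]],"turn":[[0,0,0],[0,0,0],[0,0,0],[0,0,0]],"jaw":[60,60,60,60]}' ; python3 d.py .542 -.162 .064 3.2
```

```text
time: 7.28
ee_pos: [0.5439, -0.1613, 0.0648]
tcp_rot: [-3.138, -0.095, -0.003]
ft_force: [0.3, -0.2, 0.2]
grip_width: 0.6
t 7.28 pos [ 0.5439 -0.1613  0.0648] yaw 3.5 grip 0.6 F [ 0.3 -0.2  0.2]
lin cm [-0.19  0.06  0.08] turn [-0.002 -0.002  0.004]
```

```bash
python3 -m creep '{"linear":[[-0.2,0.05,0],[0,0,0],[0,0,0],[0,0,0],[0,0,0],[0,0,0]],"turn":[[0,0,0.004],[0,0,0],[0,0,0],[0,0,0],[0,0,0],[0,0,0]],"jaw":[60,10,10,10,10,10]}' 40; python3 d.py .542 -.162 .064 3.2
python3 - <<'E'
from h import *
im=vision.snapshot("wrist"); cv2.imwrite("pics/w9.png",im[:,:,::-1])
E
```

```text
time: 8.02
ee_pos: [0.545, -0.1621, 0.0716]
tcp_rot: [3.14, 0.088, 0.013]
ft_force: [0.1, 0.0, -0.4]
grip_width: 0.1
t 8.03 pos [ 0.545  -0.1621  0.0716] yaw 3.2 grip 0.1 F [ 0.1  0.  -0.4]
lin cm [-0.3  -0.03  0.76] turn [ 0.001 -0.008  0.   ]
```

View pics/w9.png

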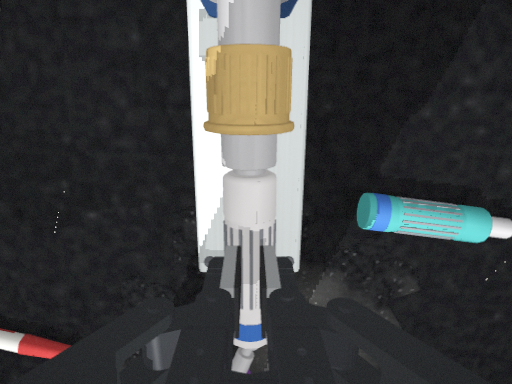

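```bash
python3 - <<'E'
from h import *
im=vision.snapshot("scene"); cv2.imwrite("pics/s9.png",cv2.resize(im[170:300,220:380,::-1],None,fx=4,fy=4))
im=cv2.imread("pics/w9.png"); cv2.imwrite("pics/w9z.png",cv2.resize(im[150:384,150:350],None,fx=2.5,fy=2.5))
E
```

```text
(no output)
```

View pics/s9.png

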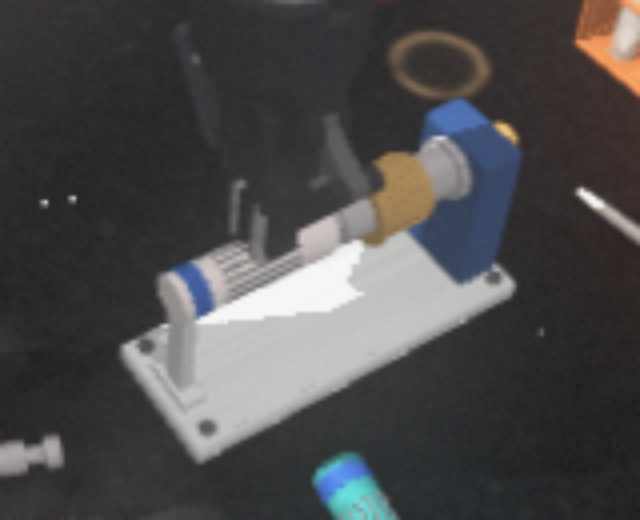

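View pics/w9z.png

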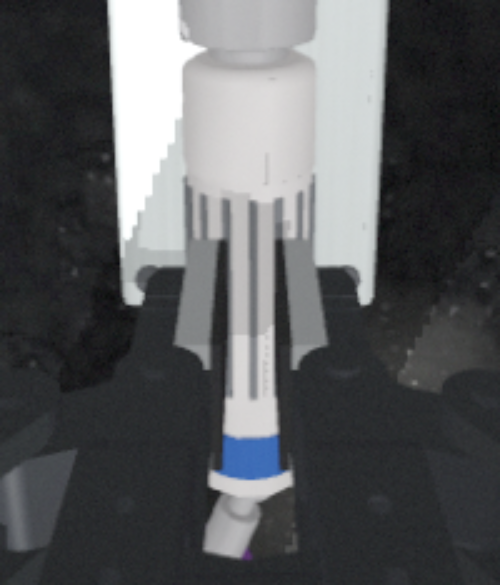

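```bash
python3 - <<'E'
from h import *
m=vision.camera_model("wrist"); M=m['mount']
K=m['camera_matrix']
for X in ([0,0,0],[0,0,-.019],[0,0.03,0],[0,0.03,-.013],[0.011,0.004,0],[0.011,.004,-.02],[0.011,.004,-.03]):
    c=M[:3,:3].T@(np.array(X)-M[:3,3]); print(X,(K@(c/c[2]))[:2].round())
E
```

```text
[0, 0, 0] [249. 240.]
[0, 0, -0.019] [249. 257.]
[0, 0.03, 0] [305. 240.]
[0, 0.03, -0.013] [309. 252.]
[0.011, 0.004, 0] [257. 221.]
[0.011, 0.004, -0.02] [258. 238.]
[0.011, 0.004, -0.03] [258. 247.]
```

```bash
python3 - <<'E'
from h import *
m=vision.camera_model("scene")
s=ctrl.get_state(); p=s['ee_pos']
f=lambda X:((proj(m,[X])[0]-[220,170])*4).round()
for dz in (0,.02,.03,.04): print(dz,f(p+[0,0,dz]),f(p+[-.011,-.004,dz]),f(p+[-.011,-.016,dz]))
print("axis ends",f([.497,-.1645,.085]),f([.587,-.1595,.085]))
E
```

```text
0 [257. 275.] [242. 289.] [255. 307.]
0.02 [260. 248.] [244. 262.] [257. 280.]
0.03 [261. 235.] [245. 249.] [259. 266.]
0.04 [262. 220.] [247. 234.] [260. 252.]
axis ends [173. 297.] [329. 223.]
```

```bash
python3 -m creep '{"linear":[[0,0,-0.3],[0,0,0],[0,0,0]],"turn":[[0,0,0],[0,0,0],[0,0,0]],"jaw":[60,60,60]}' 40; python3 d.py .542 -.162 .064 3.2
python3 - <<'E'
from h import *
s=ctrl.get_state(); np.savez("w10.npz",p=s['ee_pos'],r=s['tcp_rot'])
im=vision.snapshot("wrist"); cv2.imwrite("pics/w10.png",im[:,:,::-1])
E
```

```text
time: 8.5
ee_pos: [0.5448, -0.1622, 0.0739]
tcp_rot: [3.14, 0.088, 0.012]
ft_force: [-0.6, -0.2, -0.4]
grip_width: 0.598
t 8.5 pos [ 0.5448 -0.1622  0.0739] yaw 3.2 grip 0.598 F [-0.6 -0.2 -0.4]
lin cm [-0.28 -0.03  0.98] turn [ 0.    -0.008  0.   ]
```

View pics/w10.png

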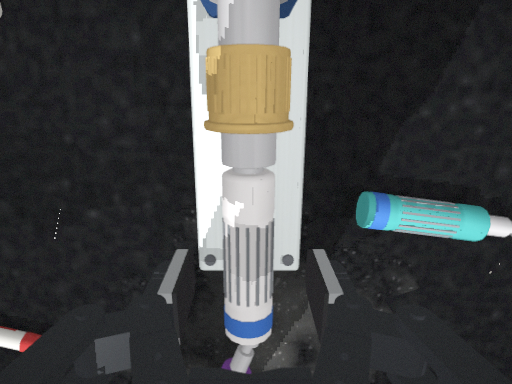

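```bash
python3 -m creep '{"linear":[[-0.3,0,1],[0,0,1.3],[0,0,0]],"turn":[[0,-0.008,0],[0,0,0],[0,0,0]],"jaw":[60,60,60]}' 40; python3 d.py .542 -.162 .036 3.2;  python3 -m creep '{"linear":[[0,0,0.7],[0,0,0.6],[0,0,0]],"turn":[[0,0,0],[0,0,0],[0,0,0]],"jaw":[60,60,60]}' 40; python3 d.py .542 -.162 .036 3.2
python3 - <<'E'
from h import *
s=ctrl.get_state(); np.savez("w11.npz",p=s['ee_pos'],r=s['tcp_rot'])
im=vision.snapshot("wrist"); cv2.imwrite("pics/w11.png",im[:,:,::-1])
im=vision.snapshot("scene"); cv2.imwrite("pics/s11.png",cv2.resize(im[170:300,220:380,::-1],None,fx=4,fy=4))
E
```

```text
time: 8.93
ee_pos: [0.5409, -0.1623, 0.0484]
tcp_rot: [-3.14, -0.088, 0.004]
ft_force: [0.3, -0.5, 0.6]
grip_width: 0.596
t 8.93 pos [ 0.5409 -0.1623  0.0484] yaw 3.2 grip 0.596 F [ 0.3 -0.5  0.6]
lin cm [ 0.11 -0.02  1.24] turn [-0.     0.002 -0.   ]
time: 9.3
ee_pos: [0.5409, -0.1621, 0.0343]
tcp_rot: [-3.14, -0.088, 0.004]
ft_force: [0.4, 0.1, -0.0]
grip_width: 0.6
t 9.3 pos [ 0.5409 -0.1621  0.0343] yaw 3.2 grip 0.6 F [ 0.4  0.1 -0. ]
lin cm [ 0.11 -0.01 -0.17] turn [-0.     0.003  0.   ]
```

View pics/w11.png

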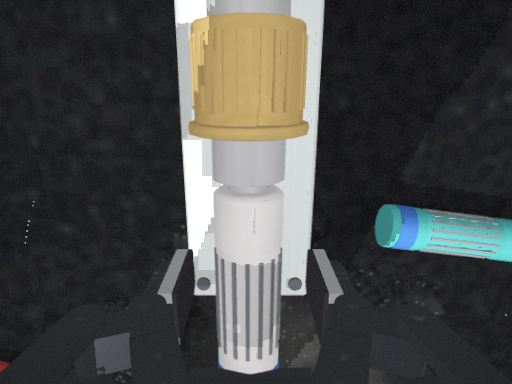

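View pics/s11.png

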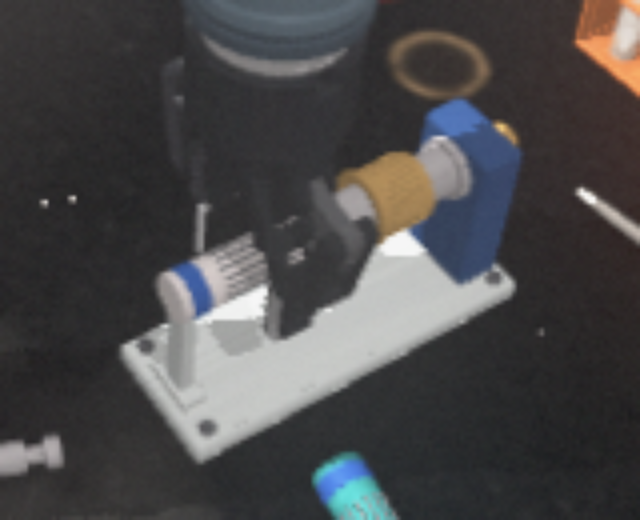

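```bash
python3 -m creep '{"linear":[[0.1,0,0],[0,0,0],[0,0,0],[0,0,0],[0,0,0]],"turn":[[0,0,0],[0,0,0],[0,0,0],[0,0,0],[0,0,0]],"jaw":[10,10,10,10,10]}' 40; python3 d.py .542 -.162 .036 3.2
python3 - <<'E'
from h import *
s=ctrl.get_state(); np.savez("w12.npz",p=s['ee_pos'],r=s['tcp_rot'])
im=vision.snapshot("wrist"); cv2.imwrite("pics/w12.png",im[:,:,::-1])
im=vision.snapshot("scene"); cv2.imwrite("pics/s12.png",cv2.resize(im[170:300,220:380,::-1],None,fx=4,fy=4))
E
```

```text
time: 10.02
ee_pos: [0.5428, -0.1622, 0.0354]
tcp_rot: [3.14, 0.088, -0.001]
ft_force: [0.6, 0.4, -0.3]
grip_width: 0.289
t 10.03 pos [ 0.5428 -0.1622  0.0354] yaw 3.2 grip 0.289 F [ 0.6  0.4 -0.3]
lin cm [-0.08 -0.03 -0.06] turn [0.    0.001 0.   ]
```

View pics/w12.png

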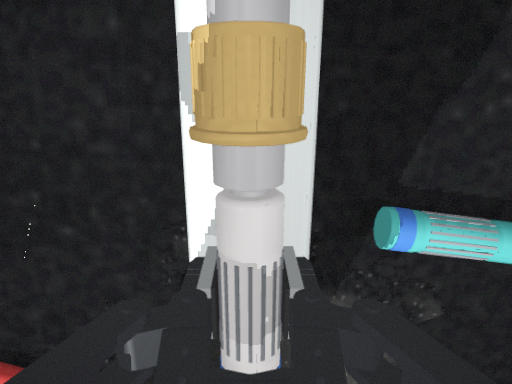

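View pics/s12.png

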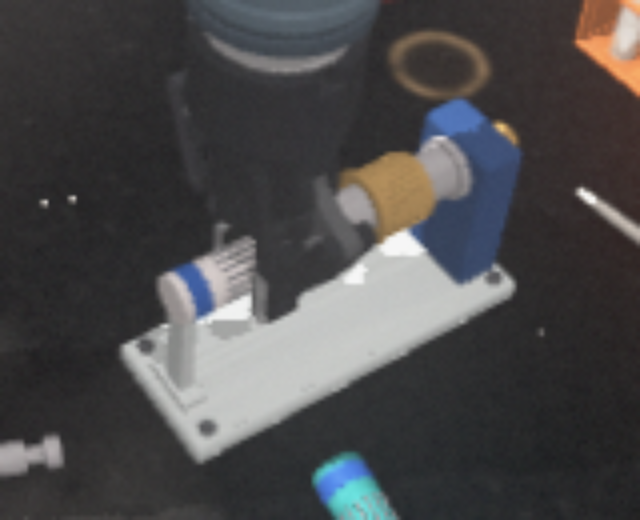

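```bash
python3 -m creep '{"linear":[[-0.5,0,0],[-0.7,0,0]],"turn":[[0,0,0],[0,0,0]],"jaw":[10,10]}' 40; python3 d.py .482 -.1656 .036 3.2
```

```text
time: 10.38
ee_pos: [0.5305, -0.1628, 0.0354]
tcp_rot: [3.14, 0.088, -0.001]
ft_force: [0.4, -1.0, 0.0]
grip_width: 0.295
t 10.38 pos [ 0.5305 -0.1628  0.0354] yaw 3.2 grip 0.295 F [ 0.4 -1.   0. ]
lin cm [-4.86  0.   -0.06] turn [0. 0. 0.]
```

```bash
python3 -m creep '{"linear":[[-0.8,0,0],[-0.8,0,0],[-0.8,0,0]],"turn":[[0,0,0],[0,0,0],[0,0,0]],"jaw":[10,10,10]}' 40; python3 d.py .482 -.1656 .036 3.2;  python3 -m creep '{"linear":[[-0.8,0,0],[-0.8,0,0],[-0.8,0,0]],"turn":[[0,0,0],[0,0,0],[0,0,0]],"jaw":[10,10,10]}' 40; python3 d.py .482 -.1656 .036 3.2
python3 - <<'E'
from h import *
im=vision.snapshot("wrist"); cv2.imwrite("pics/w13.png",im[:,:,::-1])
im=vision.snapshot("scene"); cv2.imwrite("pics/s13.png",cv2.resize(im[170:300,220:380,::-1],None,fx=4,fy=4))
E
```

```text
time: 10.75
ee_pos: [0.5045, -0.1645, 0.0355]
tcp_rot: [3.14, 0.088, -0.001]
ft_force: [-0.3, 0.6, -0.3]
grip_width: 0.294
t 10.75 pos [ 0.5045 -0.1645  0.0355] yaw 3.2 grip 0.294 F [-0.3  0.6 -0.3]
lin cm [-2.26 -0.01 -0.05] turn [0. 0. 0.]
time: 11.12
ee_pos: [0.4787, -0.166, 0.0356]
tcp_rot: [3.14, 0.088, -0.001]
ft_force: [0.3, -0.5, -0.6]
grip_width: 0.295
t 11.12 pos [ 0.4787 -0.166   0.0356] yaw 3.2 grip 0.295 F [ 0.3 -0.5 -0.6]
lin cm [ 0.33 -0.02 -0.04] turn [ 0.  0. -0.]
```

View pics/w13.png

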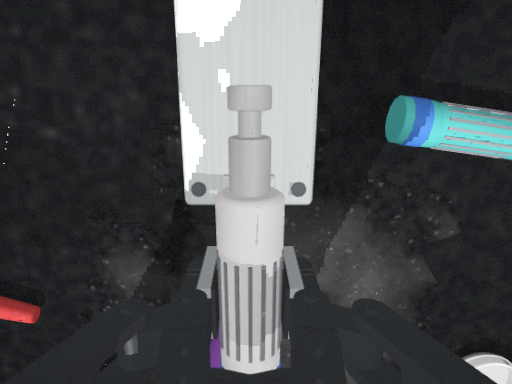

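View pics/s13.png

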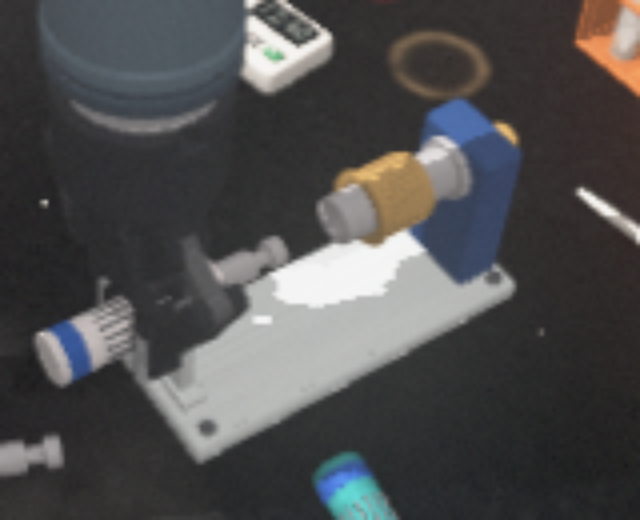

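```bash
python3 -m creep '{"linear":[[0,0,-3],[0,0,-4],[0,0,-4],[0,-3,-1],[0,-5,0],[0,-5.5,0],[0,-5.5,0],[0,-5.5,0],[0,-5,0],[0,-4,0]],"turn":[[0,0,0],[0,0,0],[0,0,0],[0,0,0],[0,0,0],[0,0,0],[0,0,0],[0,0,0],[0,0,0],[0,0,0]],"jaw":[10,10,10,10,10,10,10,10,10,10]}' 40; python3 d.py .44 .218 .16 -19
```

```text
time: 12.48
ee_pos: [0.4618, 0.175, 0.1598]
tcp_rot: [3.14, 0.074, 0.002]
ft_force: [0.5, -0.9, -0.3]
grip_width: 0.288
t 12.47 pos [0.4618 0.175  0.1598] yaw 2.7 grip 0.288 F [ 0.5 -0.9 -0.3]
lin cm [-1.97 -4.4  -0.02] turn [ 0.001 -0.002  0.379]
```

```bash
python3 -m creep '{"linear":[[0,-3.5,0],[0,-3.5,0],[0,0,0],[0,0,0],[0,0,0]],"turn":[[0,0,0.08],[0,0,0.15],[0,0,0.15],[0,0,0],[0,0,0]],"jaw":[10,10,10,10,10]}' 40; python3 d.py .453 .26 .16 -19
python3 - <<'E'
from h import *
s=ctrl.get_state(); np.savez("w14.npz",p=s['ee_pos'],r=s['tcp_rot'])
im=vision.snapshot("wrist"); cv2.imwrite("pics/w14.png",im[:,:,::-1])
E
```

```text
time: 13.1
ee_pos: [0.4596, 0.252, 0.1595]
tcp_rot: [-3.097, 0.52, -0.001]
ft_force: [0.4, 0.6, -0.4]
grip_width: 0.293
t 13.1 pos [0.4596 0.252  0.1595] yaw -19.1 grip 0.293 F [ 0.4  0.6 -0.4]
lin cm [-0.88 -0.55 -0.05] turn [-0.001 -0.    -0.001]
```

View pics/w14.png

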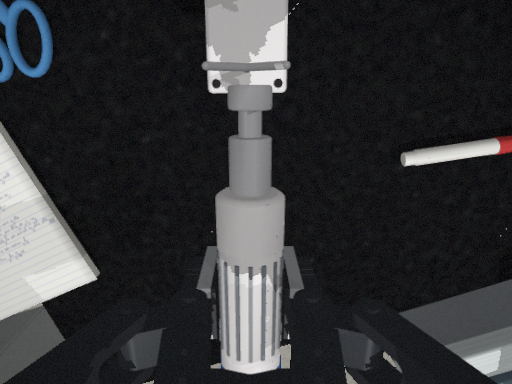

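```bash
python3 - <<'E'
from h import *
d=np.load("w14.npz"); m=vision.camera_model("wrist"); P=(d['p'],d['r'])
a=onz(m,(208,93),.012,P);b=onz(m,(288,92),.012,P);print("corners",a,b,np.linalg.norm(a-b))
t1=onz(m,(205,65),.073,P);t2=onz(m,(288,65),.073,P);print("tips",t1,t2,np.linalg.norm(t1-t2))
u=np.array([np.cos(np.radians(-19)),np.sin(np.radians(-19)),0])
print((a+b)/2+.05*u,(t1+t2)/2+.03*u)
for q in ((a-b),(t1-t2)): print(np.degrees(np.arctan2(q[1],q[0]))-90)
im=cv2.imread("pics/w14.png"); cv2.imwrite("pics/w14z.png",cv2.resize(im[0:110,180:310],None,fx=5,fy=5))
# side-edge line directions
for v0,v1,u0,u1 in ((5,80,206,207),(5,80,287,287)):
    p=onz(m,(u0,v0),.012,P)-onz(m,(u1,v1),.012,P); print(np.degrees(np.arctan2(p[1],p[0])))
mt=vision.camera_model("top")
E
```

```text
corners [0.54014964 0.26328842 0.012     ] [0.51789999 0.19637056 0.012     ] 0.07051983122759312
tips [0.55743854 0.25115236 0.073     ] [0.53853902 0.196576   0.073     ] 0.057756136746149885
[0.57630075 0.21355108 0.012     ] [0.57635434 0.21409713 0.073     ]
-18.391551672620494
-19.10071333090393
-20.213391976192167
-17.404993535680347
```

View pics/w14z.png

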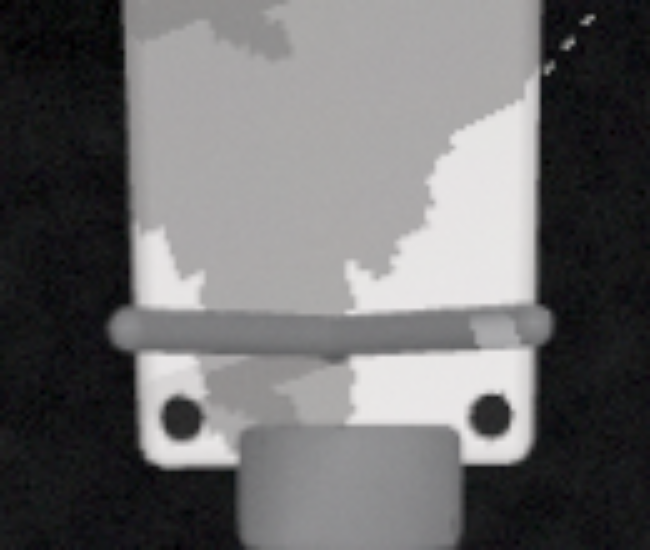

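```bash
python3 - <<'E'
from h import *
d=np.load("w14.npz"); m=vision.camera_model("wrist"); P=(d['p'],d['r']); R=Ro.from_rotvec(d['r'])
for uv,dz in (((250,86),.050),((250,86),.057),((250,187),.0626),((229,95),.05),((272,95),.05),((216,215),.0496),((285,215),.0496)):
    X=onz(m,uv,d['p'][2]+dz,P); print(uv,dz,R.inv().apply(X-d['p']).round(4))
E
```

```text
(250, 86) 0.05 [ 0.0794  0.0002 -0.05  ]
(250, 86) 0.057 [ 0.0794  0.0002 -0.057 ]
(250, 187) 0.0626 [ 0.0486  0.0002 -0.0626]
(229, 95) 0.05 [ 0.0766 -0.0067 -0.05  ]
(272, 95) 0.05 [ 0.0766  0.0075 -0.05  ]
(216, 215) 0.0496 [ 0.034  -0.0123 -0.0496]
(285, 215) 0.0496 [ 0.034   0.0131 -0.0496]
```

```bash
python3 d.py .576 .214 .16 -18.8; python3 -m creep '{"linear":[[4,0,0],[4,0,0],[4,0,0],[0,0,0]],"turn":[[0,0,0],[0,0,0],[0,0,0],[0,0,0]],"jaw":[10,10,10,10]}' 40; python3 d.py .576 .214 .16 -18.8
```

```text
t 13.15 pos [0.4596 0.2517 0.1594] yaw -19.1 grip 0.293 F [ 0.5 -0.2 -0.5]
lin cm [12.23 -0.25 -0.05] turn [-0.001 -0.    -0.006]
time: 13.65
ee_pos: [0.5765, 0.2087, 0.1594]
tcp_rot: [-3.099, 0.514, -0.001]
ft_force: [-0.5, 0.6, -0.7]
grip_width: 0.288
t 13.65 pos [0.5765 0.2087 0.1594] yaw -18.8 grip 0.288 F [-0.5  0.6 -0.7]
lin cm [-0.22 -0.48 -0.06] turn [-0.001 -0.001 -0.001]
```

```bash
python3 -m creep '{"linear":[[-0.2,-0.45,3],[0,0,3],[0,0,2],[0,0,0]],"turn":[[0,0,0],[0,0,0],[0,0,0],[0,0,0]],"jaw":[10,10,10,10]}' 40; python3 d.py .576 .214 .06 -18.8
python3 - <<'E'
from h import *
s=ctrl.get_state(); np.savez("w15.npz",p=s['ee_pos'],r=s['tcp_rot'])
im=vision.snapshot("wrist"); cv2.imwrite("pics/w15.png",im[:,:,::-1])
im=vision.snapshot("scene"); cv2.imwrite("pics/s15.png",cv2.resize(im[90:220,150:310,::-1],None,fx=4,fy=4))
E
```

```text
time: 14.15
ee_pos: [0.5747, 0.2134, 0.0776]
tcp_rot: [-3.098, 0.51, 0.001]
ft_force: [0.7, 0.4, -0.6]
grip_width: 0.297
t 14.15 pos [0.5747 0.2134 0.0776] yaw -18.7 grip 0.297 F [ 0.7  0.4 -0.6]
lin cm [ 0.11 -0.1   1.76] turn [-0.001  0.001  0.002]
```

View pics/w15.png

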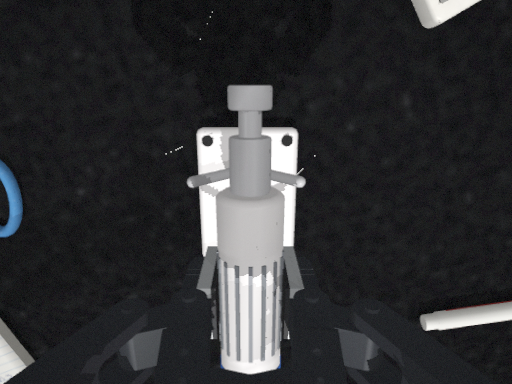

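View pics/s15.png

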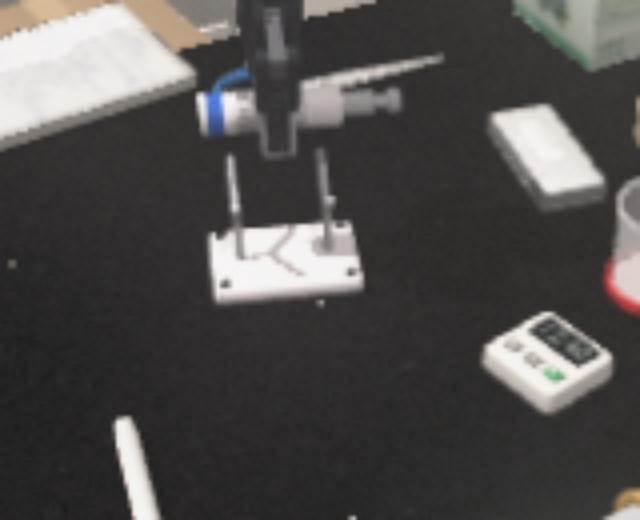

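```bash
python3 - <<'E'
from h import *
d=np.load("w15.npz"); m=vision.camera_model("wrist"); P=(d['p'],d['r']);R=Ro.from_rotvec(d['r'])
u=R.as_matrix()[:,0]
a=onz(m,(198,128),.012,P);b=onz(m,(297,127),.012,P);t1=onz(m,(192,183),.072,P);t2=onz(m,(301,182),.072,P)
print(np.linalg.norm(a-b),np.linalg.norm(t1-t2),(a+b)/2-.05*u,(t1+t2)/2-.03*u,[np.degrees(np.arctan2(q[1],q[0]))-90 for q in (a-b,t1-t2)])
E
```

```text
0.06650792255990871 0.05714031037487451 [0.5770968  0.21425018 0.01204513] [0.57589596 0.21471505 0.07202708] [np.float64(-18.10159378028007), np.float64(-18.105890591758993)]
```

```bash
python3 -m creep '{"linear":[[0.15,-0.1,2],[0,0,1.5],[0,0,0.8],[0,0,0]],"turn":[[0,0,-0.008],[0,0,0],[0,0,0],[0,0,0]],"jaw":[10,10,10,10]}' 40; python3 d.py .5765 .2145 .0184 -18.2
```

```text
time: 14.75
ee_pos: [0.5795, 0.2153, 0.0352]
tcp_rot: [-3.097, 0.496, -0.008]
ft_force: [0.6, 0.6, 0.2]
grip_width: 0.292
t 14.75 pos [0.5795 0.2153 0.0352] yaw -18.2 grip 0.292 F [0.6 0.6 0.2]
lin cm [-0.26  0.18  1.68] turn [-0.005 -0.004 -0.   ]
```

```bash
python3 -m creep '{"linear":[[-0.25,0.1,0.6],[0,0,0.4],[0,0,0]],"turn":[[-0.005,-0.004,0],[0,0,0],[0,0,0]],"jaw":[10,10,10]}' 40; python3 d.py .5765 .2145 .0184 -18.2
```

```text
time: 15.12
ee_pos: [0.577, 0.2154, 0.025]
tcp_rot: [-3.101, 0.497, -0.001]
ft_force: [0.3, -0.4, -0.6]
grip_width: 0.29
t 15.12 pos [0.577  0.2154 0.025 ] yaw -18.2 grip 0.29 F [ 0.3 -0.4 -0.6]
lin cm [-0.02  0.11  0.66] turn [-0.001 -0.     0.   ]
```

```bash
python3 -m creep '{"linear":[[0,0.1,0.3],[0,0,0.2]],"turn":[[0,0,0],[0,0,0]],"jaw":[10,10]}' 40; python3 d.py .5765 .2145 .0184 -18.2
python3 - <<'E'
from h import *
im=vision.snapshot("scene"); cv2.imwrite("pics/s16.png",cv2.resize(im[90:220,150:310,::-1],None,fx=4,fy=4))
E
```

```text
time: 15.38
ee_pos: [0.5772, 0.2145, 0.0203]
tcp_rot: [-3.101, 0.497, -0.002]
ft_force: [0.0, -0.6, -1.5]
grip_width: 0.288
t 15.38 pos [0.5772 0.2145 0.0203] yaw -18.2 grip 0.288 F [ 0.  -0.6 -1.5]
lin cm [-0.06  0.02  0.19] turn [-0.001 -0.001 -0.   ]
```

View pics/s16.png

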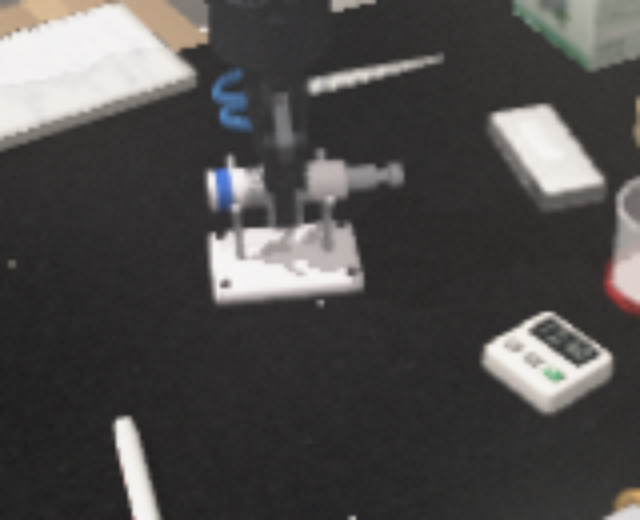

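Nearly seated; lower slowly to contact.

```bash
for i in 1 ; do python3 -m creep '{"linear":[[0,0,0.15],[0,0,0]],"turn":[[0,0,0],[0,0,0]],"jaw":[10,10]}' 40; python3 d.py .5765 .2145 .0184 -18.2; python3 -m creep '{"linear":[[0,0,0.2],[0,0,0.1]],"turn":[[0,0,0],[0,0,0]],"jaw":[10,10]}' 40; python3 d.py .5765 .2145 .0184 -18.2; done
```

```text
time: 15.68
ee_pos: [0.5773, 0.2147, 0.0186]
tcp_rot: [-3.101, 0.497, -0.002]
ft_force: [-0.4, 0.5, -0.9]
grip_width: 0.294
t 15.68 pos [0.5773 0.2147 0.0186] yaw -18.2 grip 0.294 F [-0.4  0.5 -0.9]
lin cm [-0.07  0.04  0.02] turn [-0.002 -0.001 -0.   ]
time: 15.92
ee_pos: [0.5775, 0.215, 0.0178]
tcp_rot: [-3.101, 0.498, -0.003]
ft_force: [-4.3, -2.7, 11.2]
grip_width: 0.29
t 15.93 pos [0.5775 0.215  0.0178] yaw -18.2 grip 0.29 F [-4.3 -2.7 11.2]
lin cm [-0.08  0.08 -0.06] turn [-0.001 -0.002 -0.001]
```

```bash
python3 -m creep '{"linear":[[0,0,0],[0,0,0],[0,0,0],[0,0,0]],"turn":[[0,0,0],[0,0,0],[0,0,0],[0,0,0]],"jaw":[35,55,60,60]}' 20; python3 d.py .5765 .2145 .0184 -18.2
python3 - <<'E'
from h import *
im=vision.snapshot("wrist"); cv2.imwrite("pics/w17.png",im[:,:,::-1])
E
```

```text
time: 16.42
ee_pos: [0.5779, 0.2152, 0.0179]
tcp_rot: [-3.1, 0.497, -0.004]
ft_force: [-0.8, 1.2, 0.2]
grip_width: 0.603
t 16.43 pos [0.5779 0.2152 0.0179] yaw -18.2 grip 0.603 F [-0.8  1.2  0.2]
lin cm [-0.11  0.11 -0.05] turn [-0.002 -0.002 -0.001]
```

View pics/w17.png

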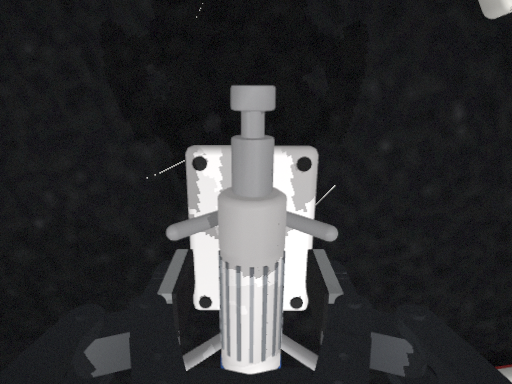

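```bash
python3 -m creep '{"linear":[[0,0,-2],[0,0,-3],[0,0,-4],[0,0,-4],[0,0,-2],[-3,0,-2],[-4,0,0],[0,0,0]],"turn":[[0,0,0],[0,0,0],[0,0,0],[0,0,0],[0,0,0],[0,0,0],[0,0,0],[0,0,0]],"jaw":[60,60,60,60,60,60,60,60]}' ; python3 d.py .5765 .2145 .0184 -18.2
python3 - <<'E'
from h import *
s=ctrl.get_state(); np.savez("w18.npz",p=s['ee_pos'],r=s['tcp_rot'])
w=vision.snapshot("wrist")[:,:,::-1]; cv2.imwrite("pics/w18.png",w)
im=vision.snapshot("scene"); cv2.imwrite("pics/s18.png",im[:,:,::-1])
im=vision.snapshot("top"); cv2.imwrite("pics/t18.png",im[:,:,::-1])
E
```

```text
time: 17.48
ee_pos: [0.5108, 0.2389, 0.2038]
tcp_rot: [-3.095, 0.496, -0.017]
ft_force: [-0.1, 0.4, 0.3]
grip_width: 0.601
t 17.48 pos [0.5108 0.2389 0.2038] yaw -18.2 grip 0.601 F [-0.1  0.4  0.3]
lin cm [ 6.83  0.41 18.6 ] turn [-0.008 -0.009 -0.   ]
```

View pics/w18.png

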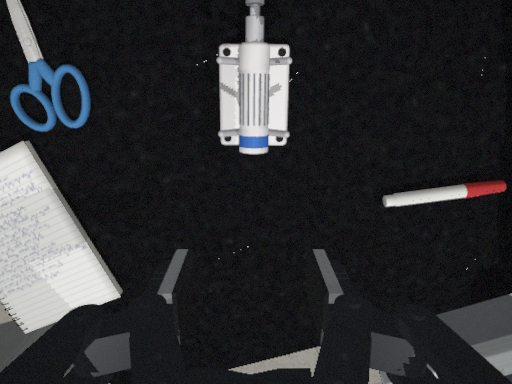

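View pics/s18.png

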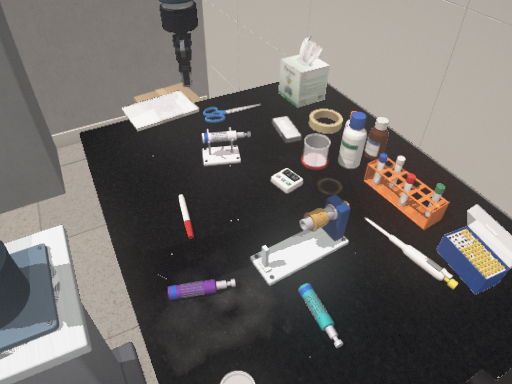

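View pics/t18.png

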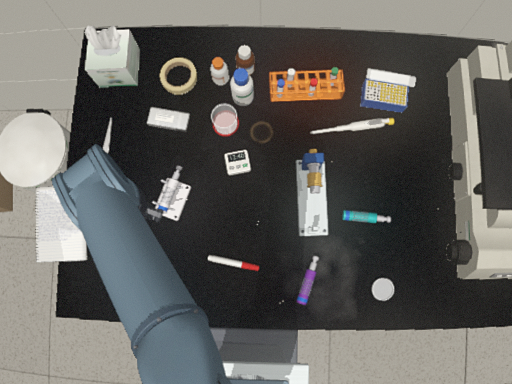

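```bash
python3 - <<'E'
from h import *
d=np.load("w18.npz"); m=vision.camera_model("wrist"); P=(d['p'],d['r'])
u=np.array([np.cos(np.radians(-18.2)),np.sin(np.radians(-18.2))]);n=np.array([-u[1],u[0]])
f=lambda uv,z:(lambda X:np.array([X@u,X@n])*1000)(onz(m,uv,z,P)[:2])
t=[f(q,.073) for q in ((220,61),(290,61),(223,134),(287,134))]
e=[f(q,.081) for q in ((254,42),(254,153))]
print("rest",np.mean(t,0),"cart",np.mean(e,0),"len",e[0]-e[1],[x.round(1) for x in t])
E
```

```text
rest [480.16936416 383.13289382] cart [479.34150678 383.96990534] len [88.07892985  0.29128021] [array([509.9, 411.8]), array([509.9, 354.7]), array([450.4, 410.7]), array([450.5, 355.3])]
```

Cartridge is centred (about 1 mm off both ways) and parallel. The collar is back and the surroundings are unmoved.

```bash
python3 -c "
from station import ctrl; print(ctrl.job_done())"
```

```text
the job is handed in; nothing more can be done
None
```

I pulled the collar back about 13 mm until it stayed there by itself. I then drew the cartridge straight out, set it down in the two V forks with light contact (about 11 N), let go and backed off. I handed the job in at about 17.6 s; no verdict was reported.

**Last checks:**
- **Placement:** the wrist view puts the cartridge about 1 mm from the rest's centre, both along and across the channel. It is parallel to the channel to within about 0.2° and lies in both forks.
- **Surroundings:** in the scene and top pictures the collar is still back. The timer, marker, beaker and both look-alikes appear where they were; I judged this by eye and did not measure it. The gripper is clear of everything.

**What disagreed or went wrong:**
- **Missed grasp:** the fingertips sit about 28 mm higher than the given TCP implies. My first grip on the cartridge therefore slid off its top, with the cartridge still seated. I went about 30 mm lower and the second grip held. The collar was also gripped above its axis, but that grip held.
- **Camera offset:** the wrist and top cameras differed by 3–4 mm in y. I used the wrist values.

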